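# Feed a blank under the bench shear's guard with the push stick

## Task

Set the white plastic blank up in the bench shear for trimming: while it is still in front of the clear guard, square its long edge up against the side fence, then with the push stick behind it feed it endwise under the guard and press it snugly home against the back gauge's stop plate, without shoving the gauge out of its setting. Leave the blank there, lying flat on the bed along the fence and against the stop, lay the push stick back on the bench, and leave the other things on the bench alone.

Things in the scene. Friction and masses are not known exactly. Their poses are not given: they have to be found in the camera images.
- shear: Bench guillotine shear, fixed to the bench, grey frame 250 mm wide. Origin on the bench under the middle of the guard's mouth; x is the feed direction, y left of it, z up. Flat steel bed 60 mm above the bench, x = -240 to +85, y = -100 to +100 mm. Frame and blade beam stand 150 mm high from x = 20 mm on; blade line at x = 80 mm; hand lever rises at the -y side.
- fence (a point): Side fence: low dark steel bar on the bed, 12 mm high, 20 mm wide. The point is on its face at bed height, 100 mm before the guard's mouth; axes as the shear's. The face looks to +y (y = -70 mm on the shear) and runs along x from 124 mm before this point to 155 mm past it. The blank goes along it on the +y side.
- mouth (a point): Point on the bed in the mouth of the clear plastic guard, 30 mm from the fence face (middle of the blank's lane); axes as the shear's. The slot under the guard is 15 mm high; its flared lip leans out 10 mm before the mouth and rises to 33 mm above the bed. In place the blank's rear end is 5 to 27 mm past the mouth.
- roller (a point): Sprung guide roller, 30 mm diameter, under the guard 35 mm past the mouth. The point is on its rim nearest the fence, at bed height, 57.5 mm from the fence face. It yields to let the 60 mm wide blank pass and presses it to the fence with about 3.5 N: a bump is felt as the blank's front corner meets it, then the blank drags by 2 to 5 N, more under load.
- gauge: Back gauge: aluminium bar 170 mm long across the feed behind the blade, clamped on two rods; pushed with over about 9 N it slips back. Origin on the middle of its front, at bed height; axes as the shear's. It carries the dark stop plate that the blank seats on, whose face its screws have set 3 to 21 mm before the origin: how far is unknown, to be found by feel. Snug seat: 4 to 7 N.
- blank: White plastic sheet blank, 100 x 60 x 5 mm, 50 g. Origin at the centre of its underside; x along its 100 mm length. It starts loose and crooked on the infeed bed, off the fence. In place its front end touches the stop plate, its centre is 53 to 71 mm before the gauge's origin and 30 mm from the fence face.
- stick: Black push stick, 130 g: flat sole 220 x 40 x 8 mm with an upright handle near its rear. Origin on the sole's underside below the handle's middle; x points to the nose, z up. Sole from x = -30 to the square nose at x = +190, y = -20 to +20 mm. Handle 44 mm along x, 22 mm thick along y (grip across this), top 88 mm above the underside. Starts on its sole on the bench.
- spool: Filament spool lying flat, 200 mm across, 65 mm high; origin under its centre. To be left alone.
- scraper: Print scraper lying on the bench beyond the shear; origin under its middle. To be left alone.
- offcut: Square white offcut, 75 x 75 x 5 mm, lying on the bench beyond the shear; origin under its centre. To be left alone.
Mind the look-alikes: they are no part of the job. Leave any blue or pink look-alike of the blank alone.

How it is judged:
By the outcome, as a careful person would: the job done as asked, in the order asked, and still so for the second after the job is handed in, with the robot touching nothing.
It also fails if it takes over 72 s, if anything falls off the work surface, if the arm or the gripper's body presses on something with over 40 N, if the wrist force passes 120 N, or if a joint passes its speed limit or range.

## Robot

A 6-joint arm with a two-finger parallel gripper is mounted at the origin on the work surface. World frame = base frame: x ahead of the robot, y to its left, z up, the work surface at z = 0. Lengths are in m, angles in rad, forces in N, time in s.
With the tool pointing down it reaches from about 0.4 to 0.925 m from the base axis. Payload 3.4 kg.
Tool frame: the origin (TCP) lies midway between the tips of the shut fingers; the grasp point (between the pads) lies 19 mm behind it; y points along the fingers, z is the direction in which the jaws open and shut, and the axes are right-handed (so a half turn about y gives the same grasp; the last joint's range is limited). The gripper opens to 85 mm and grips with 20 to 120 N. Pads are 22 mm wide; open, the fingers measure 114 mm over their backs; the gripper's body (76 mm by 85 mm) begins 54 mm behind the grasp point. The pads swing forward as they close: fully open they stand 13 mm farther back than shut.
Start: joints at [-1.361, 0.307, 1.506, -0, 1.328, -0.073], TCP at [0.16, -0.552, 0.231] pointing down, gripper open.
Joint ranges: [-3.12, 3.12], [-1.05, 2.28], [0.14, 2.33], [-1.42, 4.57], [0.1, 2.73], [-2.68, 2.68]. Speed limits (rad/s): [2.57, 2.57, 3.14, 3.14, 3.14, 3.14].

## Interface

Orientations are given as a unit quaternion [x, y, z, w].
In Python, from cell import ctrl gives the robot as it stands.
- The arm moves only by the tool drive_tool, never from a script. Its argument "steps" is a list that holds one entry, the list of rows, each a list of 7 numbers: the turn, a rotation vector about the tool's x, y, z in rad, then the shift along the tool's x, y, z in m, then the opening, from 0 (shut) to 1 (fully open). In form: [[[ax, ay, az, x, y, z, fingers], ...]]. A call has exactly 5 rows; each row shifts and turns the pose as measured when the row begins, along the tool's axes as they then stand; what a row does not reach is not made up. A row lasts 1/10 s, in which the tool goes at most 50 mm and 8.59 degrees, less where a joint would pass 70% of its speed; a pose out of reach is approached as far as the arm can. A call with a gripper value outside its range is refused whole. The fingers move at their own pace and stop on an object; "grip_force" is the grip in N (left out, the last holds). Time passes only in rows, so rows that do not move let the fingers close, or fill a call up. It gives the time, the measured TCP pose, the force and the opening at its end, in the units of the state.
- ctrl.sense(): the state, without advancing time (a new reading comes with each control period).
- ctrl.get_image(name): name is "side" or "top"; returns (picture, depth): 400x640x3 uint8, blue, green, red; 400x640 float32, m along the optical axis (not along the pixel's ray), 0 where there is no reading.
- ctrl.camera_model(name): a dict with "fx", "fy", "cx", "cy" (pixels), "world_from_camera" (4x4, takes a point from camera to world coordinates). Camera axes: x right, y down, z forward; pixel columns grow to the right and rows downward; lengths in m; the calibration is good to about 2 mm. A picture is of the moment at which its call begins. camera_model takes no time and is no camera call.
- ctrl.close_job(): hands the job in, once; it reports no verdict.
Trained networks look in the newest picture that a camera, given by its name, has taken for a name from the list of things; names that differ only in an ending like _2 or _b are one class to them, and where a whole thing is asked for, a point or a joint stands for the part that bears it (a point fixed in the world has none). Each returns a list of dicts, best first, with "score" (0 to 1); they miss things now and then, are a little off and sometimes report something else, mostly with a low value. They report only what shows in the picture. A call takes as long as a camera call. They do not tell look-alikes from the thing itself.
- ctrl.outline_of(query, camera): "pixels" (400x640 bool, what is visible of it) and "rect" ([left, top, width, height] in pixels, round what is visible of it).
- ctrl.place_of(query, camera): "position" ([column, row] in pixels: a listed point, or the origin of a listed thing).
The state is a dict: "clock": time; "qpos": joint angles; "joint_velocities": joint speeds; "joint_efforts": joint torques, N m; "tcp_pos": TCP position; "tcp_rot": TCP orientation; "force": force on the tool from outside, world axes, zero at the start; "moment": the same for the moment, N m; "finger_gap": finger opening in m.
Only numpy, scipy, OpenCV 4.12 (cv2) and the standard library are available. Lean on these libraries where they do the work, as an engineer would, in place of code of your own. Each camera call takes 0.05 s, during which the arm holds its last target. There are 200 camera calls.

## Working session

There is one attempt and no reset: what is moved stays moved. The work goes in short steps, Python scripts to look and compute and a tool call to move; the robot and the scene stay as the last step left them, time stands still between calls to the robot, and variables do not carry over. Pictures are saved under pics/ and viewed, about 8 in all and at most 12, crops included, and the job is handed in when it is done.

Besides the shell and the picture viewer there is one more tool, called after ">>>" as name(argument=value, ...) on one line, values as JSON. drive_tool: Moves the arm, as the interface text tells. Its arguments: {"type":"object","properties":{"steps":{"type":"array","items":{"type":"array","items":{"type":"array","items":{"type":"number"}}}},"grip_force":{"type":"number"}},"required":["steps"]}

```bash
mkdir -p pics; ls
cat > h.py <<'E'
import numpy as np,cv2
from cell import ctrl
from scipy.spatial.transform import Rotation as R
def snap(name,fn=None):
    im,d=ctrl.get_image(name)
    if fn: cv2.imwrite('pics/'+fn,im)
    return im,d,ctrl.camera_model(name)
def ray(m,u,v):
    T=np.array(m['world_from_camera']);d=np.array([(u-m['cx'])/m['fx'],(v-m['cy'])/m['fy'],1.])
    return T[:3,3],T[:3,:3]@d
def atz(m,u,v,z):
    o,d=ray(m,u,v);return o+d*(z-o[2])/d[2]
def cloud(m,d):
    v,u=np.mgrid[:400,:640];T=np.array(m['world_from_camera'])
    p=np.stack([(u-m['cx'])/m['fx']*d,(v-m['cy'])/m['fy']*d,d],-1)
    w=p@T[:3,:3].T+T[:3,3];w[d==0]=np.nan;return w
E
python3 - <<'E'
from h import *
np.set_printoptions(precision=4,suppress=True)
s=ctrl.sense();print(s)
for n in('top','side'):
    im,d,m=snap(n,n+'1.png');w=cloud(m,d)
    print(n,np.array(m['world_from_camera'])[:3,3],m['fx'])
    for q in('shear','fence','mouth','roller','gauge','blank','stick'):
        for r in ctrl.place_of(q,n)[:3]:
            u,v=r['position'];i,j=int(np.clip(round(v),0,399)),int(np.clip(round(u),0,639))
            print(q,round(r['score'],2),u,v,w[i,j],'z0',atz(m,u,v,0),'z60',atz(m,u,v,.06))
E
```

```text
pics
{'clock': 0.0, 'qpos': array([-1.3615,  0.3076,  1.5077,  0.    ,  1.3284, -0.0735]), 'joint_velocities': array([-0.0002, -0.0001,  0.0002, -0.0002,  0.0017, -0.0009]), 'joint_efforts': array([  0.0003, -45.7554, -25.1917,  -0.0002,   0.0133,  -0.    ]), 'tcp_pos': array([ 0.1603, -0.5515,  0.2304]), 'tcp_rot': array([-0.0997,  0.7008, -0.6993,  0.0996]), 'force': array([-0.3858, -0.248 ,  0.4556]), 'moment': array([-0.0171, -0.0176, -0.0071]), 'finger_gap': 0.08472179768263513}
top [0.2931 0.0305 1.3385] 460.0929215950638
shear 0.94 308.0 216.3 [0.4751 0.0599 0.0872] z0 [0.4869 0.0619 0.    ] z60 [0.4782 0.0605 0.06  ]
fence 0.88 338.8 187.0 [ 0.5597 -0.0298  0.0581] z0 [ 0.5718 -0.0319  0.    ] z60 [ 0.5593 -0.0291  0.06  ]
fence 0.38 151.3 247.9 [0.4023 0.4983 0.0666] z0 [0.4083 0.5219 0.    ] z60 [0.4031 0.4999 0.06  ]
mouth 0.7 302.3 196.9 [0.5303 0.0753 0.0787] z0 [0.5454 0.0772 0.    ] z60 [0.5341 0.0751 0.06  ]
roller 0.78 296.6 208.1 [0.4997 0.09   0.0787] z0 [0.5124 0.0949 0.    ] z60 [0.5025 0.092  0.06  ]
roller 0.32 260.8 214.0 [0.4845 0.1889 0.0889] z0 [0.4982 0.20
[... 745 characters left out ...]
23 0.1542 0.1381] z0 [0.5289 0.0808 0.    ] z60 [0.4909 0.1131 0.06  ]
roller 0.33 224.5 310.8 [0.3611 0.535  0.0674] z0 [0.3959 0.522  0.    ] z60 [0.3645 0.5323 0.06  ]
gauge 0.9 288.8 225.1 [0.4492 0.2151 0.0841] z0 [0.5007 0.1774 0.    ] z60 [0.4641 0.2048 0.06  ]
blank 0.74 398.4 173.4 [ 0.3955 -0.2762  0.0038] z0 [ 0.3951 -0.2788  0.    ] z60 [ 0.3638 -0.2287  0.06  ]
blank 0.71 339.8 179.1 [ 0.4869 -0.056   0.0659] z0 [ 0.5288 -0.1004  0.    ] z60 [ 0.4908 -0.0592  0.06  ]
blank 0.71 359.4 149.6 [ 0.5842 -0.2656  0.0021] z0 [ 0.5861 -0.2702  0.    ] z60 [ 0.5452 -0.2205  0.06  ]
stick 0.62 401.7 141.7 [ 0.4922 -0.4184  0.0069] z0 [ 0.4983 -0.4255  0.    ] z60 [ 0.4619 -0.3681  0.06  ]
```

Run:
```python
import cv2
a=cv2.imread('pics/top1.png');b=cv2.imread('pics/side1.png')
cv2.imwrite('pics/top1b.png',cv2.resize(a,(800,500)));cv2.imwrite('pics/side1c.png',cv2.resize(b[100:300,180:480],(800,533),interpolation=cv2.INTER_CUBIC))
```

```text
(no output)
```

View pics/top1b.png

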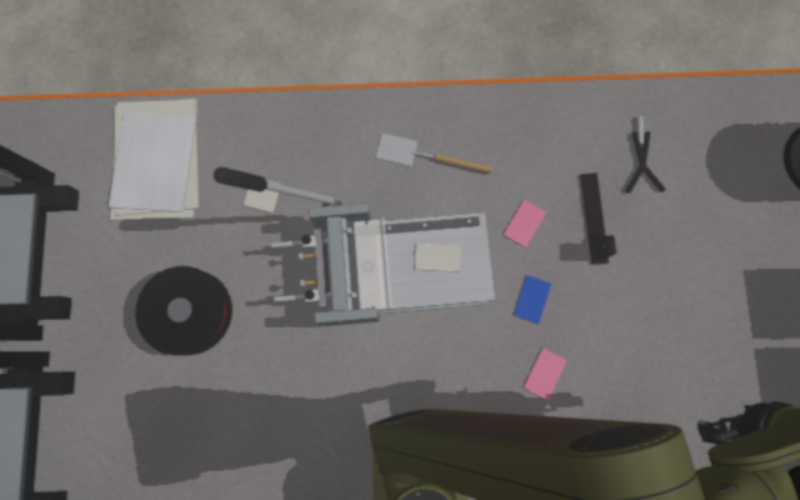

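View pics/side1c.png

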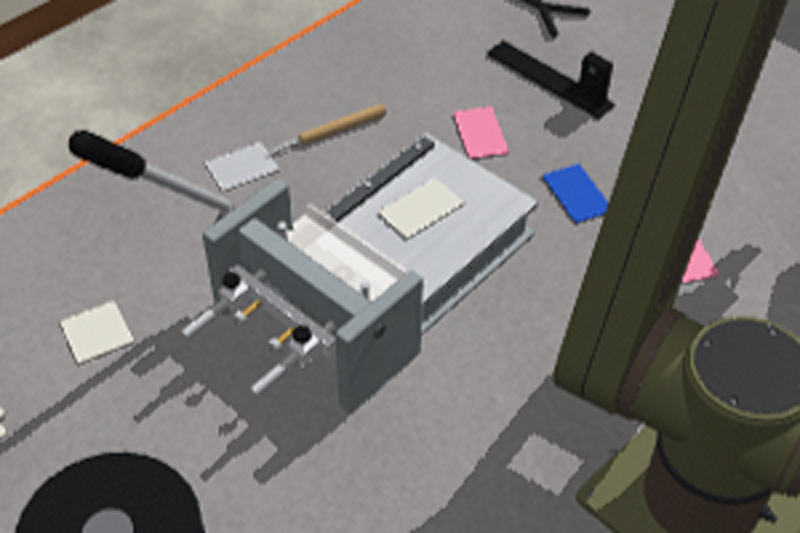

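The top view (scaled 1.25) shows the shear mid-frame feeding left. The fence is a dark bar at (430,225), the white blank lies crooked at (438,257), and the stick is at (595,215) with its handle at (605,245). The pink and blue look-alikes lie between the stick and the shear. I'll measure these accurately next.

Run:
```python
from h import *
np.set_printoptions(precision=4,suppress=True)
for n in('top','side'):
    im,d,m=snap(n);w=cloud(m,d);z=w[...,2];x=w[...,0];y=w[...,1]
    hsv=cv2.cvtColor(im,cv2.COLOR_BGR2HSV)
    print(n)
    for q in('blank','stick','fence','gauge'):
        for r in ctrl.outline_of(q,n)[:4]:
            mk=r['pixels'];c=np.nanmedian(w[mk],0);print(q,round(r['score'],2),r['rect'],mk.sum(),c)
            v,u=np.nonzero(mk);zz={'blank':.065,'stick':.008,'fence':.072,'gauge':.08}[q]
            P=np.array([atz(m,a,b,zz)[:2] for a,b in zip(u,v)],np.float32)
            (cx,cy),(a,b),t=cv2.minAreaRect(P*1000);print('   rect',cx,cy,a,b,t,np.round(cv2.boxPoints(((cx,cy),(a,b),t))).tolist())
    bed=((abs(z-.062)<.008)&(x>.3)&(x<.65)&(y>-.2)&(y<.05)).astype(np.uint8)
    v,u=np.nonzero(bed);P=np.array([atz(m,a,b,.06)[:2] for a,b in zip(u,v)],np.float32)
    r=cv2.minAreaRect(P*1000);print('bed',r,cv2.boxPoints(r).round().tolist(), np.nanmedian(z[bed>0]))
    fl=(abs(z)<.01)&(x>.3)&(x<.9)&(y<-.2);print('floor z',np.nanmedian(z[fl]))
```

```text
top
blank 0.94 [332.9, 196.3, 38.4, 23.6] 777 [ 0.5036 -0.0593  0.065 ]
   rect 503.95660400390625 -59.775875091552734 103.5791244506836 60.571807861328125 84.96119689941406 [[469.0, -109.0], [530.0, -114.0], [539.0, -11.0], [478.0, -6.0]]
blank 0.88 [413.6, 220.7, 25.8, 38.7] 701 [ 0.4082 -0.278   0.0051]
   rect 402.8438415527344 -264.444580078125 57.62411117553711 94.36639404296875 67.97772216796875 [[348.0, -273.0], [436.0, -309.0], [457.0, -255.0], [370.0, -220.0]]
blank 0.63 [402.0, 158.8, 36.9, 38.3] 640 [ 0.5876 -0.2715  0.005 ]
   rect 574.6043701171875 -257.5489196777344 56.40951919555664 94.32379913330078 56.477657318115234 [[520.0, -255.0], [598.0, -307.0], [629.0, -260.0], [551.0, -208.0]]
blank 0.63 [419.3, 278.0, 32.8, 41.8] 774 [ 0.2395 -0.2936  0.0049]
   rect 242.8885498046875 -279.23797607421875 58.39063262939453 95.84988403320312 60.0640983581543 [[187.0, -281.0], [270.0, -328.0], [299.0, -278.0], [216.0, -230.0]]
stick 0.88 [466.6, 137.4, 27.3, 73.5] 1217 [ 0.5805 -0.4322  0.0087]
   rect 597.767333984375 -444.9170837402344 222.9508056640625 66.3553237915039 3.73
[... 2165 characters left out ...]
 [697.0, -404.0]]
fence 0.9 [207.8, 152.1, 175.4, 104.4] 7236 [0.4738 0.1171 0.0792]
   rect 637.43603515625 81.25579833984375 612.2557373046875 466.52667236328125 4.242828369140625 [[315.0, 291.0], [349.0, -174.0], [960.0, -129.0], [925.0, 337.0]]
gauge 0.56 [266.9, 201.2, 36.9, 33.8] 566 [0.4763 0.2113 0.1   ]
   rect 485.888427734375 214.6068878173828 182.6942138671875 58.86991500854492 3.3308322429656982 [[393.0, 239.0], [396.0, 180.0], [579.0, 191.0], [575.0, 249.0]]
bed ((491.31072998046875, -59.297767639160156), (202.96009826660156, 226.81285095214844), 2.589381217956543) [[385.0, 49.0], [395.0, -177.0], [598.0, -168.0], [588.0, 59.0]] 0.0594936120955003
floor z -0.0010144589220628664
```

Run:
```python
from h import *
np.set_printoptions(precision=4,suppress=True)
s=ctrl.sense();print(R.from_quat(s['tcp_rot']).as_matrix())
for n in('top','side'):
    im,d,m=snap(n);w=cloud(m,d)
    mk=ctrl.outline_of('stick',n)[0]['pixels'];g=im.max(2)
    reg=(abs(w[...,0]-.59)<.16)&(abs(w[...,1]+.44)<.07)
    h=reg&(w[...,2]>.08)&(w[...,2]<.1)
    v,u=np.nonzero(h);P=np.array([atz(m,a,b,.088)[:2]*1000 for a,b in zip(u,v)],np.float32)
    print(n,'handle top',len(P),cv2.minAreaRect(P),np.nanmedian(w[h],0))
    so=mk&reg&(w[...,2]>.004)&(w[...,2]<.02)
    v,u=np.nonzero(so);P=np.array([atz(m,a,b,.008)[:2]*1000 for a,b in zip(u,v)],np.float32)
    Q=P[P[:,0]>570]
    print(' sole',len(P),P.min(0),P.max(0),'front part rect',cv2.minAreaRect(Q),'mean-line',cv2.fitLine(Q,cv2.DIST_L2,0,.01,.01).ravel())
```

```text
[[-0.9603  0.      0.279 ]
 [-0.279   0.     -0.9603]
 [-0.     -1.     -0.    ]]
top handle top 130 ((515.0391235351562, -436.75372314453125), (44.4045524597168, 24.15787124633789), 2.6153271198272705) [ 0.5151 -0.4377  0.0869]
 sole 769 [ 485.566 -457.975] [ 703.8705 -413.8767] front part rect ((637.325439453125, -434.5548400878906), (133.54454040527344, 41.69466018676758), 1.8080745935440063) mean-line [   0.9998    0.0178  636.9952 -435.1717]
side handle top 48 ((505.61822509765625, -429.4854431152344), (27.901103973388672, 47.80943298339844), 86.21180725097656) [ 0.5073 -0.4347  0.0848]
 sole 256 [ 479.4081 -456.705 ] [ 698.5853 -405.9774] front part rect ((634.2539672851562, -428.0126953125), (129.07948303222656, 45.34071731567383), 1.787117600440979) mean-line [   0.9985    0.0539  635.4578 -429.4185]
```

>>> drive_tool(steps=[[[0, 0.124, 0, -0.04, 0, 0, 1], [0, 0.124, 0, -0.045, 0, 0, 1], [0, 0, 0, -0.047, 0, -0.015, 1], [0, 0, 0, -0.047, 0, -0.015, 1], [0, 0, 0, -0.047, 0, -0.015, 1]]])

```text
clock: 2.0
tcp_pos: [0.383, -0.4888, 0.2311]
tcp_rot: [0.005, -0.706, 0.708, -0.003]
force: [0.4, -0.2, -0.2]
finger_gap: 0.0852
```

```bash
cat > st.py <<'E'
from h import *
import sys
def go(t,yaw):
    "print tool-frame shift to world tcp target t and turn about tool y for tool -x axis (stick x) at yaw deg"
    s=ctrl.sense();M=R.from_quat(s['tcp_rot']).as_matrix();p=s['tcp_pos']
    y=np.degrees(np.arctan2(-M[1,0],-M[0,0]));np.set_printoptions(precision=4,suppress=True)
    print('t',round(s['clock'],2),'p',p,'yaw',round(y,2),'tilt',M[2],'F',s['force'],'gap',round(s['finger_gap'],4),'q',s['qpos'])
    print('tool shift',M.T@(np.array(t)-p),'ay',-np.radians(yaw-y))
if __name__=='__main__': a=list(map(float,sys.argv[1:]));go(a[:3],a[3])
E
python3 st.py .513 -.436 .052 2
```

```text
t 2.0 p [ 0.383  -0.4888  0.2311] yaw 0.67 tilt [ 0.0024 -1.      0.0035] F [ 0.3922 -0.2189 -0.1678] gap 0.0852 q [-0.9718  0.3701  1.4079 -0.004   1.362   0.5882]
tool shift [-0.131   0.1787 -0.0519] ay -0.023261174726888365
```

>>> drive_tool(steps=[[[0, -0.023, 0, -0.044, 0, -0.017, 1], [0, 0, 0, -0.044, 0, -0.017, 1], [0, 0, 0, -0.043, 0.02, -0.018, 1], [0, 0, 0, 0, 0.045, 0, 1], [0, 0, 0, 0, 0, 0, 1]]])

```text
clock: 2.5
tcp_pos: [0.5242, -0.4291, 0.1663]
tcp_rot: [0.014, -0.705, 0.709, -0.017]
force: [-1.0, 0.5, -1.2]
finger_gap: 0.0854
```

```bash
python3 st.py .513 -.436 .052 2; python3 -c "
from h import *
im,d,m=snap('top');cv2.imwrite('pics/t2.png',cv2.resize(im[120:240,400:560],(800,600)))"
```

```text
t 2.5 p [ 0.5242 -0.4291  0.1663] yaw 2.49 tilt [-0.004  -1.      0.0068] F [-0.9535  0.5439 -1.1544] gap 0.0854 q [-0.7473  0.4926  1.3697 -0.002   1.2717  0.7806]
tool shift [0.012  0.1143 0.0056] ay 0.008588873225001997
```

View pics/t2.png

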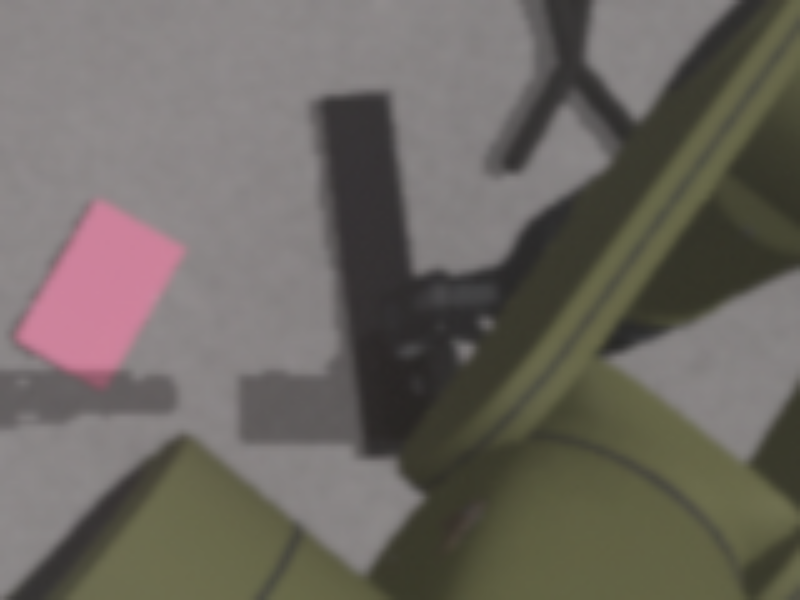

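The crop shows the stick with its nose at (355,95) and the gripper over the handle near (430,310). The arm hides the fingers. I'll make the last correction and descend.

>>> drive_tool(steps=[[[-0.005, 0.008, 0, 0.012, 0.012, 0.006, 1], [0, 0, 0, 0, 0.03, 0, 1], [0, 0, 0, 0, 0.03, 0, 1], [0, 0, 0, 0, 0.03, 0, 1], [0, 0, 0, 0, 0, 0, 1]]])

```text
clock: 3.05
tcp_pos: [0.5132, -0.4498, 0.0762]
tcp_rot: [0.002, -0.7, 0.714, -0.017]
force: [-0.4, 0.4, 0.1]
finger_gap: 0.0854
```

```bash
python3 st.py .513 -.436 .052 2
```

```text
t 3.05 p [ 0.5132 -0.4498  0.0762] yaw 1.52 tilt [-0.0202 -0.9996  0.02  ] F [-0.424   0.3877  0.0707] gap 0.0854 q [-0.7819  0.5731  1.4745  0.0009  1.0656  0.7621]
tool shift [ 0.0004  0.0239 -0.0143] ay -0.008310903127618468
```

```bash
cat >> h.py <<'E'
def target(yaw):
    c,s=np.cos(np.radians(yaw)),np.sin(np.radians(yaw))
    return np.array([[-c,0,s],[-s,0,-c],[0,-1,0]])
E
python3 - <<'E'
s=open('st.py').read()
s=s.replace("'ay',-np.radians(yaw-y))","'turn',R.from_matrix(M.T@target(yaw)).as_rotvec())")
open('st.py','w').write(s)
E
python3 st.py .513 -.436 .052 2
```

```text
t 3.05 p [ 0.5132 -0.4498  0.0762] yaw 1.52 tilt [-0.0202 -0.9996  0.02  ] F [-0.424   0.3877  0.0707] gap 0.0854 q [-0.7819  0.5731  1.4745  0.0009  1.0656  0.7621]
tool shift [ 0.0004  0.0239 -0.0143] turn [-0.0201 -0.0085 -0.0201]
```

>>> drive_tool(steps=[[[-0.02, -0.008, -0.02, 0, 0.004, -0.014, 1], [0, 0, 0, 0, 0, 0, 1], [0, 0, 0, 0, 0.01, 0, 1], [0, 0, 0, 0, 0.01, 0, 1], [0, 0, 0, 0, 0, 0, 1]]])

```text
clock: 3.55
tcp_pos: [0.5137, -0.4408, 0.0586]
tcp_rot: [0.008, -0.704, 0.71, -0.013]
force: [0.2, 0.2, -0.9]
finger_gap: 0.0856
```

```bash
python3 st.py .513 -.436 .052 2
```

```text
t 3.55 p [ 0.5137 -0.4408  0.0586] yaw 1.76 tilt [-0.0066 -0.9999  0.0076] F [ 0.1632  0.249  -0.8814] gap 0.0856 q [-0.7713  0.593   1.4871 -0.0006  1.0514  0.7691]
tool shift [ 0.0005  0.0066 -0.0048] turn [-0.0076 -0.0042 -0.0066]
```

>>> drive_tool(steps=[[[-0.008, -0.004, -0.007, 0, 0.006, -0.005, 1], [0, 0, 0, 0, 0, 0, 0], [0, 0, 0, 0, 0, 0, 0], [0, 0, 0, 0, 0, 0, 0], [0, 0, 0, 0, 0, 0, 0]]], grip_force=100)

```text
clock: 4.05
tcp_pos: [0.5142, -0.4351, 0.0523]
tcp_rot: [-0.013, 0.707, -0.707, 0.013]
force: [-0.3, -0.1, 0.8]
finger_gap: 0.0279
```

>>> drive_tool(steps=[[[0, 0, 0, 0, 0, 0, 0], [0, 0, 0, 0, 0, 0, 0], [0, 0, 0, 0, 0, 0, 0], [0, 0, 0, 0, -0.01, 0, 0], [0, 0, 0, 0, -0.01, 0, 0]]])

```text
clock: 4.55
tcp_pos: [0.5129, -0.4341, 0.0713]
tcp_rot: [-0.014, 0.708, -0.706, 0.011]
force: [0.1, 0.5, -1.6]
finger_gap: 0.0208
```

```bash
python3 st.py .513 -.436 .16 2
```

```text
t 4.55 p [ 0.5129 -0.4341  0.0713] yaw 2.06 tilt [ 0.0039 -1.     -0.004 ] F [ 0.0721  0.5347 -1.5823] gap 0.0208 q [-0.7652  0.5804  1.4737 -0.      1.0931  0.7696]
tool shift [ 0.0003 -0.0887  0.0016] turn [0.004  0.0011 0.0039]
```

>>> drive_tool(steps=[[[0, 0, 0, 0, -0.04, 0, 0], [0, -0.14, 0, 0, -0.045, 0, 0], [0, -0.14, 0, 0, -0.035, 0, 0], [0, -0.14, 0, 0, 0, 0, 0], [0, -0.14, 0, 0, 0, 0, 0]]])

```text
clock: 5.05
tcp_pos: [0.5135, -0.4349, 0.2019]
tcp_rot: [-0.215, 0.674, -0.673, 0.214]
force: [-0.7, -0.1, -1.4]
finger_gap: 0.021
```

>>> drive_tool(steps=[[[0, -0.14, 0, 0, 0, 0, 0], [0, -0.14, 0, 0, 0, 0, 0], [0, -0.14, 0, 0, 0, 0, 0], [0, -0.14, 0, 0, 0, 0, 0], [0, -0.14, 0, 0, 0, 0, 0]]])

```text
clock: 5.55
tcp_pos: [0.5139, -0.4357, 0.2102]
tcp_rot: [0.441, -0.55, 0.555, -0.441]
force: [-0.6, -0.2, -1.8]
finger_gap: 0.0206
```

```bash
python3 st.py .442 -.164 .15 93.2
```

```text
t 5.55 p [ 0.5139 -0.4357  0.2102] yaw 77.15 tilt [ 0.0046 -1.      0.0058] F [-0.5923 -0.2283 -1.8297] gap 0.0206 q [-0.7653  0.4548  1.3207 -0.001   1.3588 -0.5409]
tool shift [-0.2491  0.0583 -0.1308] turn [-0.0051 -0.2801  0.0053]
```

>>> drive_tool(steps=[[[-0.005, -0.14, 0.005, 0, 0, 0, 0], [0, -0.14, 0, 0, 0, 0, 0], [0, 0, 0, -0.045, 0, -0.019, 0], [0, 0, 0, -0.045, 0, -0.019, 0], [0, 0, 0, -0.045, 0, -0.019, 0]]])

```text
clock: 6.05
tcp_pos: [0.4498, -0.3089, 0.2132]
tcp_rot: [0.517, -0.479, 0.487, -0.516]
force: [-0.1, -0.6, -1.8]
finger_gap: 0.0208
```

```bash
python3 st.py .442 -.164 .15 93.2
```

```text
t 6.05 p [ 0.4498 -0.3089  0.2132] yaw 93.85 tilt [ 0.0089 -0.9999  0.0074] F [-0.0737 -0.5996 -1.8346] gap 0.0208 q [-0.6782  0.2752  1.6027 -0.0016  1.2522 -0.7449]
tool shift [-0.1457  0.0619  0.0015] turn [-0.0075  0.0113  0.0089]
```

>>> drive_tool(steps=[[[-0.007, 0.011, 0.009, -0.045, 0, 0, 0], [0, 0, 0, -0.045, 0.015, 0, 0], [0, 0, 0, -0.045, 0.03, 0, 0], [0, 0, 0, 0, 0.01, 0, 0], [0, 0, 0, 0, 0, 0, 0]]])

```text
clock: 6.55
tcp_pos: [0.4368, -0.1668, 0.1638]
tcp_rot: [-0.513, 0.484, -0.487, 0.515]
force: [-0.6, 0.6, -2.0]
finger_gap: 0.0209
```

```bash
python3 st.py .442 -.164 .114 93.2
python3 - <<'E'
from h import *
im,d,m=snap('top');w=cloud(m,d);cv2.imwrite('pics/t3.png',cv2.resize(im[160:260,270:430],(800,500)))
E
```

```text
t 6.55 p [ 0.4368 -0.1668  0.1638] yaw 93.29 tilt [ 0.0015 -1.      0.0055] F [-0.6029  0.5503 -1.9599] gap 0.0209 q [-0.4563  0.2231  1.8229  0.0015  1.0901 -0.5145]
tool shift [-0.0026  0.0498  0.0051] turn [-0.0055  0.0016  0.0015]
```

View pics/t3.png

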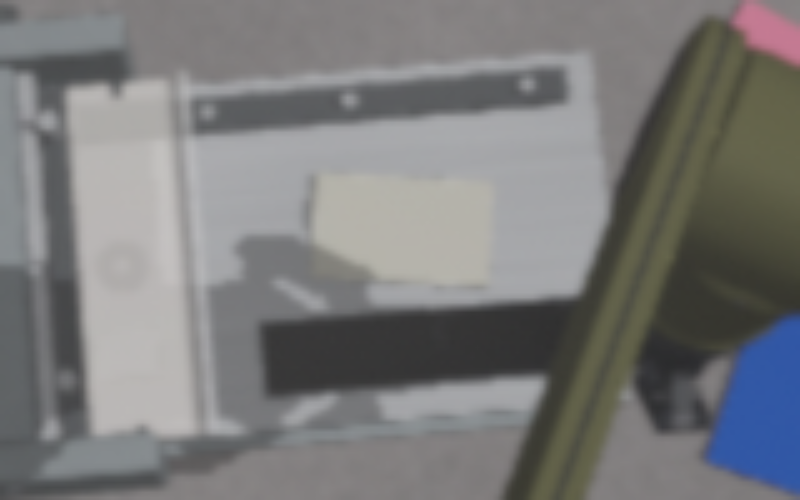

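The crop shows the stick raised over the bed with its nose at (262,358), parallel to the fence edge that runs from (195,132) to (568,102). The blank is at (400,230) between them.

Run:
```python
from h import *
m=ctrl.camera_model('top');np.set_printoptions(precision=4,suppress=True)
o=np.array([.4915,.064]);f=np.array([-.0558,.9984]);l=np.array([-.9984,-.0558])
def S(x,y,z):
    p=atz(m,270+x/5-.4,160+y/5-.4,z)[:2];return p,(p-o)@f*1000,(p-o)@l*1000
for n,x,y,z in[('fence front L',195,132,.072),('fence R',568,102,.072),('stick nose top',260,323,.1195),('stick edge R',580,298,.1195),('nose bot',268,396,.1195),('lip',180,75,.085),('lip b',203,430,.085),('rear bed',590,52,.06),('blank tl',313,175,.065),('tr',493,181,.065),('br',488,287,.065)]: print(n,*S(x,y,z))
```

```text
fence front L [0.5625 0.0562] -11.754243234848575 -70.40094449324008
fence R [ 0.5728 -0.154 ] -222.18797839097022 -68.97827717434522
stick nose top [0.4472 0.0235] -38.00803263655137 46.51959244455096
stick edge R [ 0.4552 -0.1475] -209.1127829119626 48.03321158676975
nose bot [0.4081 0.0205] -38.78997840776487 85.71352303335657
lip [0.5925 0.0634] -6.221521041930805 -100.828953814019
lip b [0.3939 0.0562] -2.3745241078058497 97.86631280788895
rear bed [ 0.6041 -0.1699] -239.7915294145957 -99.41381316643009
blank tl [ 0.537  -0.0094] -75.8620656423273 -41.340204271399784
tr [ 0.5303 -0.1104] -176.3120331576772 -28.98495820868696
br [ 0.4703 -0.1046] -167.16517020696352 30.616684829203525
```

>>> drive_tool(steps=[[[-0.005, 0, 0.001, 0, 0.025, 0, 0], [0, 0, 0, 0, 0.018, 0, 0], [0, 0, 0, 0, 0.003, 0, 0], [0, 0, 0, 0, 0, 0, 0], [0, 0, 0, 0, 0, 0, 0]]])

```text
clock: 7.1
tcp_pos: [0.4432, -0.1743, 0.1232]
tcp_rot: [-0.512, 0.482, -0.492, 0.514]
force: [0.4, 0.2, -1.4]
finger_gap: 0.0208
```

```bash
python3 st.py .492 -.164 .114 93
```

```text
t 7.1 p [ 0.4432 -0.1743  0.1232] yaw 92.97 tilt [ 0.0076 -0.9999  0.0115] F [ 0.3525  0.1764 -1.3717] gap 0.0208 q [-0.4627  0.2819  1.8662 -0.0011  0.9798 -0.514 ]
tool shift [-0.0079  0.0097  0.0492] turn [-0.0115 -0.0005  0.0076]
```

>>> drive_tool(steps=[[[-0.011, 0, 0.008, -0.008, 0.008, 0, 0], [0, 0, 0, 0, 0, 0.006, 0], [0, 0, 0, 0, 0, 0.006, 0], [0, 0, 0, 0, 0, 0.006, 0], [0, 0, 0, 0, 0, 0, 0]]])

```text
clock: 7.6
tcp_pos: [0.4648, -0.1664, 0.1174]
tcp_rot: [-0.512, 0.485, -0.489, 0.513]
force: [0.7, -0.6, -1.3]
finger_gap: 0.0211
```

```bash
python3 st.py .492 -.164 .114 93
```

```text
t 7.6 p [ 0.4648 -0.1664  0.1174] yaw 92.92 tilt [ 0.0018 -1.      0.0047] F [ 0.671  -0.6152 -1.3058] gap 0.0211 q [-0.4298  0.3145  1.832   0.0007  0.9901 -0.4813]
tool shift [-0.001   0.0035  0.0273] turn [-0.0047 -0.0013  0.0018]
```

>>> drive_tool(steps=[[[0, 0, 0, 0, -0.002, -0.01, 0], [-0.004, 0, 0, 0, 0, -0.01, 0], [0, 0, 0, 0, 0.002, -0.002, 0], [0, 0, 0, 0, 0.004, 0, 0], [0, 0, 0, 0, 0.001, 0, 0]]])

```text
clock: 8.1
tcp_pos: [0.4399, -0.1671, 0.1121]
tcp_rot: [0.513, -0.487, 0.487, -0.512]
force: [-1.0, 0.8, 7.4]
finger_gap: 0.0206
```

```bash
python3 st.py .492 -.164 .114 93
```

```text
t 8.1 p [ 0.4399 -0.1671  0.1121] yaw 92.93 tilt [ 0.0014 -1.     -0.0003] F [-0.9718  0.8234  7.3972] gap 0.0206 q [-0.4516  0.2961  1.8815 -0.0016  0.9636 -0.5019]
tool shift [-0.0004 -0.0019  0.0521] turn [ 0.0003 -0.0012  0.0014]
```

>>> drive_tool(steps=[[[0, 0, 0, 0, -0.0015, 0.005, 0], [0, 0, 0, 0, 0, 0.008, 0], [0, 0, 0, 0, 0, 0.008, 0], [0, 0, 0, 0, 0, 0.008, 0], [0, 0, 0, 0, 0, 0.006, 0]]])

```text
clock: 8.6
tcp_pos: [0.4778, -0.1653, 0.1133]
tcp_rot: [0.513, -0.487, 0.487, -0.512]
force: [-0.3, -0.8, -1.1]
finger_gap: 0.0207
```

```bash
python3 st.py .492 -.164 .113 93
```

```text
t 8.6 p [ 0.4778 -0.1653  0.1133] yaw 92.91 tilt [ 0.0013 -1.     -0.0004] F [-0.3173 -0.7874 -1.0833] gap 0.0207 q [-0.4157  0.3363  1.8088 -0.0016  0.9963 -0.4655]
tool shift [-0.0006  0.0003  0.0142] turn [ 0.0004 -0.0017  0.0013]
```

>>> drive_tool(steps=[[[0, 0, 0, 0, 0, 0.004, 0], [0, 0, 0, 0, 0, 0.004, 0], [0, 0, 0, 0, 0, 0.004, 0], [0, 0, 0, 0, 0, 0.002, 0], [0, 0, 0, 0, 0, 0.0, 0]]])

```text
clock: 9.1
tcp_pos: [0.4932, -0.1644, 0.1126]
tcp_rot: [0.514, -0.487, 0.486, -0.512]
force: [-0.5, -0.1, -1.2]
finger_gap: 0.0209
```

```bash
python3 st.py .4942 -.164 .113 93
```

```text
t 9.1 p [ 0.4932 -0.1644  0.1126] yaw 93.04 tilt [ 0.0013 -1.     -0.0031] F [-0.4971 -0.085  -1.1966] gap 0.0209 q [-0.4012  0.3552  1.778  -0.003   1.0106 -0.4526]
tool shift [-0.0003 -0.0004  0.0011] turn [0.0031 0.0006 0.0013]
```

>>> drive_tool(steps=[[[0.003, 0, 0, 0, 0, 0.0015, 0], [0, 0, 0, 0, 0, 0.001, 0], [0, 0, 0, 0, 0, 0.001, 0], [0, 0, 0, 0, 0, 0.001, 0], [0, 0, 0, 0, 0, 0.001, 0]]])

```text
clock: 9.6
tcp_pos: [0.4942, -0.1643, 0.1121]
tcp_rot: [0.516, -0.488, 0.484, -0.511]
force: [-4.3, -2.3, 1.6]
finger_gap: 0.0207
```

```bash
python3 st.py .4942 -.164 .113 93;python3 - <<'E'
from h import *
im,d,m=snap('top');w=cloud(m,d);cv2.imwrite('pics/t4.png',cv2.resize(im[160:260,270:430],(800,500)))
E
```

```text
t 9.6 p [ 0.4942 -0.1643  0.1121] yaw 93.16 tilt [ 0.0013 -1.     -0.0082] F [-4.2798 -2.2696  1.605 ] gap 0.0207 q [-0.3987  0.3591  1.7729 -0.0056  1.0164 -0.4509]
tool shift [-0.0003 -0.0009 -0.    ] turn [0.0082 0.0028 0.0013]
```

View pics/t4.png

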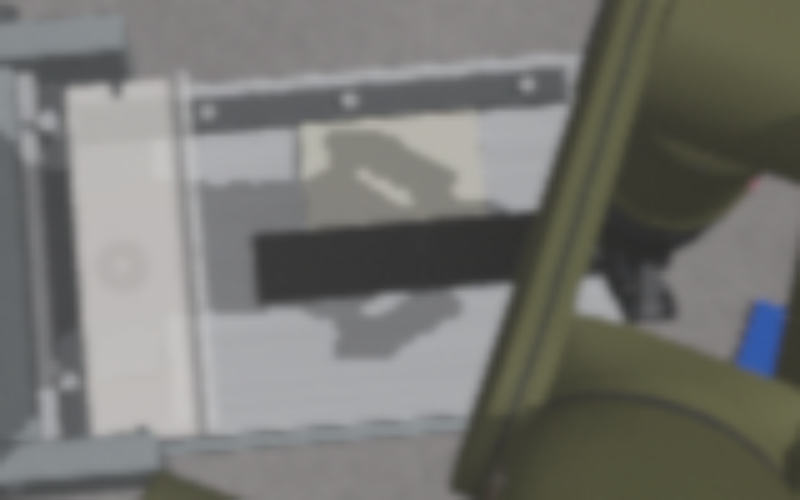

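The blank now lies flush along the fence, spanning (302–483, 115–220), with the stick's side against it and about 4 N of contact. I'll back off, lift and move the stick behind the blank.

>>> drive_tool(steps=[[[0.008, 0, 0, 0, -0.001, -0.005, 0], [0, 0, 0, 0, 0, -0.012, 0], [0, 0, 0, 0, -0.03, 0, 0], [0, 0, 0, 0.01, -0.02, 0, 0], [0, 0, 0, 0.045, 0, 0.01, 0]]])

```text
clock: 10.15
tcp_pos: [0.4882, -0.2142, 0.1639]
tcp_rot: [-0.511, 0.486, -0.486, 0.516]
force: [1.6, -0.8, -2.1]
finger_gap: 0.0211
```

>>> drive_tool(steps=[[[0, 0, 0, 0.045, 0, 0.015, 0], [0, 0, 0, 0.035, 0, 0.015, 0], [0, 0, 0, 0.015, 0, 0.015, 0], [0, 0, 0, 0, 0, 0.01, 0], [0, 0, 0, 0, 0, 0, 0]]])

```text
clock: 10.65
tcp_pos: [0.5528, -0.3146, 0.1668]
tcp_rot: [-0.507, 0.483, -0.492, 0.516]
force: [0.0, 0.1, -2.0]
finger_gap: 0.0204
```

```bash
python3 st.py .5523 -.3082 .122 93.1
```

```text
t 10.65 p [ 0.5528 -0.3146  0.1668] yaw 92.74 tilt [ 0.0002 -0.9998  0.0186] F [ 0.0042  0.0676 -1.9878] gap 0.0204 q [-0.5901  0.4339  1.4741  0.0116  1.2186 -0.6419]
tool shift [-0.0064  0.0448 -0.001 ] turn [-0.0186 -0.0063  0.0003]
```

>>> drive_tool(steps=[[[-0.018, -0.006, 0, 0, 0.015, 0, 0], [0, 0, 0, 0, 0.015, 0, 0], [0, 0, 0, 0, 0.01, 0, 0], [0, 0, 0, 0, 0, 0, 0], [0, 0, 0, 0, 0, 0, 0]]])

```text
clock: 11.15
tcp_pos: [0.5492, -0.3075, 0.1224]
tcp_rot: [0.515, -0.488, 0.482, -0.514]
force: [-0.2, 0.9, -1.2]
finger_gap: 0.021
```

```bash
python3 st.py .5523 -.3082 .1133 93.1;python3 - <<'E'
from h import *
im,d,m=snap('top');w=cloud(m,d);cv2.imwrite('pics/t5.png',cv2.resize(im[150:250,290:450],(800,500)))
E
```

```text
t 11.15 p [ 0.5492 -0.3075  0.1224] yaw 93.36 tilt [-0.005  -1.     -0.0067] F [-0.1526  0.8919 -1.182 ] gap 0.021 q [-0.5775  0.4783  1.5212 -0.      1.1504 -0.6361]
tool shift [0.0009 0.0091 0.0031] turn [ 0.0067  0.0045 -0.0049]
```

View pics/t5.png

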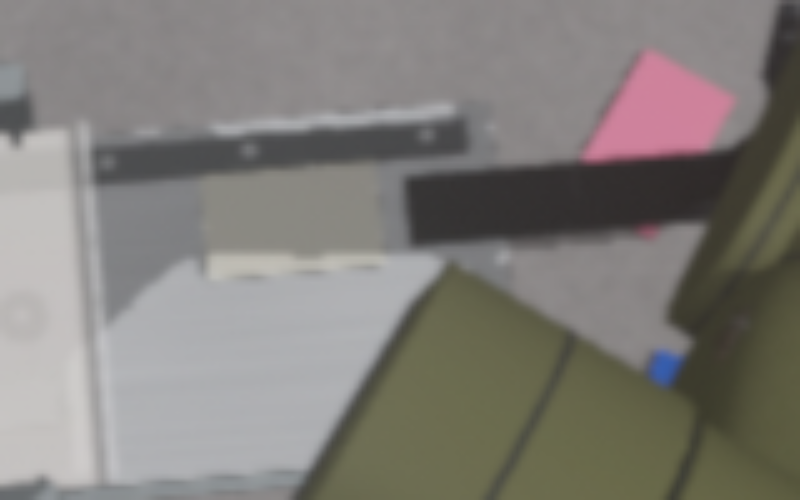

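The crop shows the blank at (205–383, 165–275), flush with the fence edge. The stick's nose is at (408,210), about 14 mm behind it and centred on the lane. I'll lower the stick and start feeding.

>>> drive_tool(steps=[[[0.007, 0.004, -0.005, 0, 0.004, 0.003, 0], [0, 0, 0, 0, 0.004, 0, 0], [0, 0, 0, 0, 0.001, 0, 0], [0, 0, 0, -0.003, 0, 0, 0], [0, 0, 0, 0, 0, 0, 0]]])

```text
clock: 11.7
tcp_pos: [0.5529, -0.3043, 0.1144]
tcp_rot: [-0.513, 0.485, -0.488, 0.514]
force: [0.0, 0.3, -1.7]
finger_gap: 0.0209
```

```bash
cat > sh.py <<'E'
from h import *
np.set_printoptions(precision=2,suppress=True)
o=np.array([.4915,.064]);f=np.array([-.0541,.9985]);l=np.array([-.9985,-.0541])
s=ctrl.sense();p=s['tcp_pos'];M=R.from_quat(s['tcp_rot']).as_matrix();F=s['force']
print('t',round(s['clock'],2),'nose x',(p[:2]-o)@f*1000+190,'y',(p[:2]-o)@l*1000,'z',p[2]*1000-52.3-60,'F feed/left/up',F[:2]@f,F[:2]@l,F[2],'turn mrad',R.from_matrix(M.T@target(93.1)).as_rotvec()*1000)
E
python3 sh.py
```

```text
t 11.7 nose x -181.05617135907107 y -41.42884251773185 z 2.1172764200528746 F feed/left/up 0.2937896462496777 -0.06043020012619435 -1.7122807504461284 turn mrad [-3.22  0.12  2.  ]
```

>>> drive_tool(steps=[[[-0.003, 0, 0.002, -0.006, 0.001, 0, 0], [0, 0, 0, -0.008, 0, -0.001, 0], [0, 0, 0, -0.01, 0, 0, 0], [0, 0, 0, -0.012, 0, 0, 0], [0, 0, 0, -0.012, 0, 0, 0]]])

```text
clock: 12.2
tcp_pos: [0.5494, -0.2544, 0.1139]
tcp_rot: [-0.513, 0.486, -0.487, 0.513]
force: [0.6, 0.6, -0.9]
finger_gap: 0.0208
```

```bash
python3 sh.py
```

```text
t 12.2 nose x -131.04720433709775 y -40.613651795662605 z 1.5644705506553294 F feed/left/up 0.6097389519375126 -0.6258010056265871 -0.8771204571595951 turn mrad [-1.33 -1.62  1.22]
```

>>> drive_tool(steps=[[[-0.001, -0.001, 0.001, -0.01, 0.0005, 0, 0], [0, 0, 0, -0.01, 0, 0, 0], [0, 0, 0, -0.01, 0, 0, 0], [0, 0, 0, -0.008, 0, 0, 0], [0, 0, 0, -0.004, 0, 0, 0]]])

```text
clock: 12.7
tcp_pos: [0.5466, -0.2059, 0.1136]
tcp_rot: [-0.514, 0.486, -0.486, 0.514]
force: [-0.4, 0.7, -0.6]
finger_gap: 0.0205
```

```bash
python3 sh.py;python3 - <<'E'
from h import *
im,d,m=snap('top');w=cloud(m,d);cv2.imwrite('pics/t6.png',cv2.resize(im[150:250,270:430],(800,500)))
E
```

```text
t 12.7 nose x -82.52211040383628 y -40.39647099966936 z 1.3060872137728126 F feed/left/up 0.6775844386680641 0.3480384053646898 -0.6001953782771806 turn mrad [ 0.03  2.18 -0.6 ]
```

View pics/t6.png

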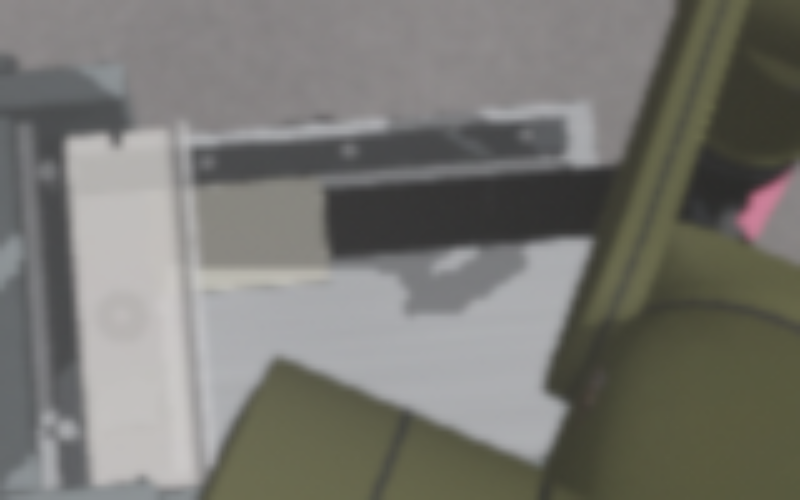

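The blank is entering under the guard flush with the fence, its rear end at (328,230) on the stick's nose. Next it meets the roller.

>>> drive_tool(steps=[[[0, 0.002, 0, -0.004, 0, 0, 0], [0, 0, 0, -0.004, 0, 0, 0], [0, 0, 0, -0.004, 0, 0, 0], [0, 0, 0, -0.004, 0, 0, 0], [0, 0, 0, -0.004, 0, 0, 0]]])

```text
clock: 13.25
tcp_pos: [0.5468, -0.1881, 0.1146]
tcp_rot: [0.514, -0.484, 0.488, -0.513]
force: [-1.3, -4.7, 0.3]
finger_gap: 0.0212
```

```bash
python3 sh.py
```

```text
t 13.25 nose x -64.75697452401107 y -41.52730858135831 z 2.314425149619396 F feed/left/up -4.577961686236785 1.5063619987248678 0.26296139464275203 turn mrad [-2.31  0.11  5.03]
```

>>> drive_tool(steps=[[[0, 0, 0, -0.005, 0, 0, 0], [0, 0, 0, -0.005, 0, 0, 0], [0, 0, 0, -0.005, 0, 0, 0], [0, 0, 0, -0.005, 0, 0, 0], [0, 0, 0, -0.005, 0, 0, 0]]])

```text
clock: 13.75
tcp_pos: [0.5453, -0.162, 0.1148]
tcp_rot: [0.514, -0.484, 0.489, -0.512]
force: [0.9, -3.6, -0.3]
finger_gap: 0.0209
```

```bash
python3 sh.py
```

```text
t 13.75 nose x -38.61566075708916 y -41.449501648251335 z 2.5082270961599704 F feed/left/up -3.6413903866097037 -0.7260115318114392 -0.3440829653645544 turn mrad [-2.61 -0.32  6.13]
```

>>> drive_tool(steps=[[[-0.002, 0, 0.003, -0.005, 0.001, 0, 0], [0, 0, 0, -0.006, 0, 0, 0], [0, 0, 0, -0.006, 0, 0, 0], [0, 0, 0, -0.006, 0, 0, 0], [0, 0, 0, -0.005, 0, 0, 0]]])

```text
clock: 14.25
tcp_pos: [0.5436, -0.1309, 0.1134]
tcp_rot: [0.514, -0.486, 0.487, -0.513]
force: [-0.3, -3.4, -0.3]
finger_gap: 0.0208
```

```bash
python3 sh.py
```

```text
t 14.25 nose x -7.415611962762398 y -41.43188508316845 z 1.0524047094397986 F feed/left/up -3.3880932578625838 0.45202691896551256 -0.29679781364389013 turn mrad [-0.25 -0.46  2.03]
```

>>> drive_tool(steps=[[[0, 0, 0.002, -0.002, 0, 0, 0], [0, 0, 0, -0.002, 0, 0, 0], [0, 0, 0, -0.002, 0, 0, 0], [0, 0, 0, -0.002, 0, 0, 0], [0, 0, 0, -0.002, 0, 0, 0]]])

```text
clock: 14.75
tcp_pos: [0.5429, -0.119, 0.113]
tcp_rot: [-0.513, 0.487, -0.486, 0.513]
force: [-0.4, -2.9, -1.2]
finger_gap: 0.0212
```

```bash
python3 sh.py
```

```text
t 14.75 nose x 4.482158327488548 y -41.381711255702406 z 0.6574129968174987 F feed/left/up -2.8433661891334268 0.5841929863235908 -1.2464928784498264 turn mrad [ 0.04 -0.42 -1.08]
```

Creeping on now with 1 mm rows.

>>> drive_tool(steps=[[[0, 0, 0, -0.001, 0, 0, 0], [0, 0, 0, -0.001, 0, 0, 0], [0, 0, 0, -0.001, 0, 0, 0], [0, 0, 0, -0.001, 0, 0, 0], [0, 0, 0, -0.001, 0, 0, 0]]])

```text
clock: 15.25
tcp_pos: [0.5425, -0.1138, 0.113]
tcp_rot: [-0.513, 0.487, -0.486, 0.513]
force: [-0.3, -1.2, -1.3]
finger_gap: 0.0212
```

```bash
python3 sh.py
```

```text
t 15.25 nose x 9.66563809583306 y -41.28385807930235 z 0.6940250687295446 F feed/left/up -1.2015068564436686 0.31722335554494185 -1.275186327626911 turn mrad [ 0.15 -0.81 -0.98]
```

>>> drive_tool(steps=[[[0, 0, 0, -0.001, 0, 0, 0], [0, 0, 0, -0.001, 0, 0, 0], [0, 0, 0, -0.001, 0, 0, 0], [0, 0, 0, -0.001, 0, 0, 0], [0, 0, 0, -0.001, 0, 0, 0]]])

```text
clock: 15.75
tcp_pos: [0.5422, -0.1085, 0.113]
tcp_rot: [-0.513, 0.487, -0.486, 0.513]
force: [0.3, -2.0, -0.7]
finger_gap: 0.0208
```

```bash
python3 sh.py
```

```text
t 15.75 nose x 15.06201667182168 y -41.282565656456754 z 0.6678292514253883 F feed/left/up -1.9738442990481906 -0.22620759830928336 -0.7376455579911518 turn mrad [ 0.18 -0.89 -1.02]
```

>>> drive_tool(steps=[[[0, 0, 0, -0.0008, 0, 0, 0], [0, 0, 0, -0.0008, 0, 0, 0], [0, 0, 0, -0.0008, 0, 0, 0], [0, 0, 0, -0.0008, 0, 0, 0], [0, 0, 0, -0.0008, 0, 0, 0]]])

```text
clock: 16.25
tcp_pos: [0.542, -0.104, 0.113]
tcp_rot: [-0.513, 0.487, -0.486, 0.513]
force: [0.4, -3.1, -0.9]
finger_gap: 0.021
```

```bash
python3 sh.py
```

```text
t 16.25 nose x 19.49764880945034 y -41.30662677011143 z 0.6711540660929529 F feed/left/up -3.108196060944886 -0.2036657995060584 -0.8908042538056543 turn mrad [ 0.14 -0.9  -1.07]
```

>>> drive_tool(steps=[[[0, 0, 0, -0.0006, 0, 0, 0], [0, 0, 0, -0.0006, 0, 0, 0], [0, 0, 0, -0.0006, 0, 0, 0], [0, 0, 0, -0.0006, 0, 0, 0], [0, 0, 0, -0.0006, 0, 0, 0]]])

```text
clock: 16.75
tcp_pos: [0.5418, -0.1007, 0.113]
tcp_rot: [-0.513, 0.487, -0.486, 0.513]
force: [0.2, -1.1, -2.4]
finger_gap: 0.0207
```

```bash
python3 sh.py
python3 - <<'E'
from h import *
im,d,m=snap('top')
r=ctrl.outline_of('gauge','top')[0];print(r['score'],r['rect'])
w=cloud(m,d);mk=r['pixels'];print(np.nanmedian(w[mk],0))
cv2.imwrite('pics/t7.png',cv2.resize(im[150:250,220:380],(800,500)))
E
```

```text
t 16.75 nose x 22.788357177095264 y -41.2917844147455 z 0.6840722276410247 F feed/left/up -1.1247073132056877 -0.12989861526532215 -2.443263191685559 turn mrad [ 0.18 -0.92 -1.09]
0.71 [238.5, 184.7, 24.5, 60.8]
[0.49132613 0.20375845 0.10196213]
```

View pics/t7.png

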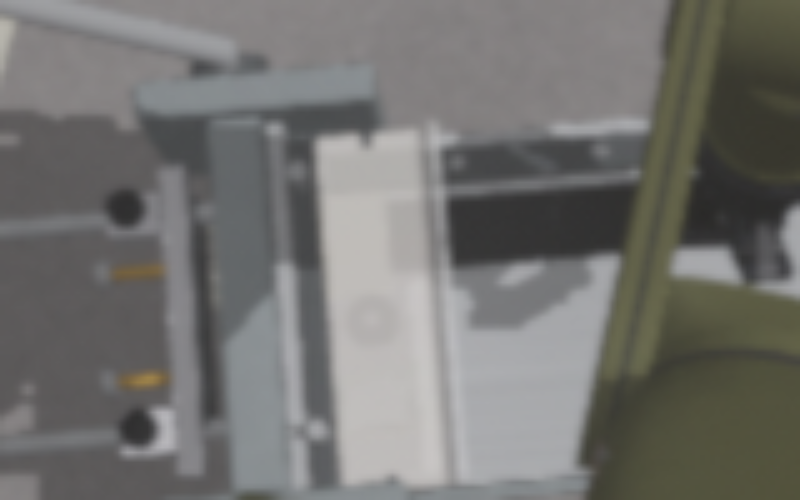

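The crop shows the stick's nose as a dark patch under the guard at (390–430, 235). The gauge bar is at (180,320) with the dark stop plate at (210,320), and it does not look displaced. I'll keep creeping.

>>> drive_tool(steps=[[[0, 0, 0, -0.0006, 0, 0, 0], [0, 0, 0, -0.0006, 0, 0, 0], [0, 0, 0, -0.0006, 0, 0, 0], [0, 0, 0, -0.0006, 0, 0, 0], [0, 0, 0, -0.0006, 0, 0, 0]]])

```text
clock: 17.35
tcp_pos: [0.5416, -0.0975, 0.113]
tcp_rot: [-0.513, 0.487, -0.486, 0.513]
force: [0.7, -3.0, -1.3]
finger_gap: 0.0208
```

```bash
python3 sh.py
python3 - <<'E'
from h import *
m=ctrl.camera_model('top');o=np.array([.4915,.064]);f=np.array([-.0541,.9985])
im,d=ctrl.get_image('top');w=cloud(m,d)
for v in(195,205,210,220,230):
    print(v,[(u,round(float((w[v,u,:2]-o)@f)*1000),round(float(w[v,u,2])*1000)) for u in range(250,268)])
E
```

```text
t 17.35 nose x 25.997338135413884 y -41.29497649399922 z 0.6750320437082991 F feed/left/up -3.0280159542446317 -0.5602219635337322 -1.299251739489264 turn mrad [ 0.18 -0.96 -1.14]
195 [(250, 150, 104), (251, 147, 107), (252, 144, 106), (253, 142, 103), (254, 139, 106), (255, 136, 104), (256, 134, 101), (257, 131, 104), (258, 129, 95), (259, 126, 97), (260, 126, 76), (261, 125, 63), (262, 122, 66), (263, 110, 141), (264, 108, 138), (265, 106, 137), (266, 103, 136), (267, 100, 140)]
205 [(250, 154, 89), (251, 150, 98), (252, 148, 89), (253, 158, -2), (254, 141, 104), (255, 139, 98), (256, 135, 108), (257, 133, 104), (258, 130, 106), (259, 128, 94), (260, 126, 89), (261, 125, 73), (262, 123, 69), (263, 121, 66), (264, 110, 136), (265, 107, 139), (266, 104, 144), (267, 101, 143)]
210 [(250, 168, -6), (251, 164, 0), (252, 161, 2), (253, 158, 4), (254, 142, 105), (255, 139, 103), (256, 136, 105), (257, 133, 107), (258, 131, 106), (259, 129, 94), (260, 126, 97), (261, 126, 77), (262, 124, 67), (263, 121, 67), (264, 111, 139), (265, 108, 138), (266, 105, 145), (267, 103, 135)]
220 [(250, 169, -2), (251, 166, 4), (252, 163, 4), (253, 160, 3), (254, 143, 105), (255, 141, 103), (256, 138, 101), (257, 135, 105), (258, 133, 101), (259, 130, 104), (260, 128, 97), (261, 126, 94), (262, 125, 73), (263, 131, -1), (264, 128, 3), (265, 109, 143), (266, 107, 139), (267, 104, 144)]
230 [(250, 171, -2), (251, 168, -4), (252, 164, 4), (253, 162, -2), (254, 159, 3), (255, 143, 100), (256, 140, 103), (257, 136, 108), (258, 134, 104), (259, 131, 107), (260, 129, 100), (261, 127, 100), (262, 126, 85), (263, 126, 61), (264, 130, 2), (265, 127, 1), (266, 109, 142), (267, 106, 145)]
```

>>> drive_tool(steps=[[[0, 0, 0, -0.0005, 0, 0, 0], [0, 0, 0, -0.0005, 0, 0, 0], [0, 0, 0, -0.0005, 0, 0, 0], [0, 0, 0, -0.0005, 0, 0, 0], [0, 0, 0, -0.0005, 0, 0, 0]]])

```text
clock: 17.9
tcp_pos: [0.5419, -0.0969, 0.1136]
tcp_rot: [0.514, -0.485, 0.487, -0.513]
force: [-1.4, -4.8, 1.0]
finger_gap: 0.0209
```

```bash
python3 sh.py
```

```text
t 17.9 nose x 26.59185265266177 y -41.58964899875009 z 1.3220240546743867 F feed/left/up -4.6766683431032785 1.6762209099250127 0.977888320426985 turn mrad [-0.57  0.21  2.76]
```

It has met the stop at nose x ≈ 26.6 mm. I'll raise the force carefully.

>>> drive_tool(steps=[[[0, 0, 0.001, -0.0007, 0, 0, 0], [0, 0, 0, -0.0007, 0, 0, 0], [0, 0, 0, -0.0007, 0, 0, 0], [0, 0, 0, -0.0007, 0, 0, 0], [0, 0, 0, -0.0007, 0, 0, 0]]])

```text
clock: 18.4
tcp_pos: [0.5421, -0.0966, 0.1145]
tcp_rot: [0.515, -0.484, 0.488, -0.512]
force: [0.2, -5.8, 0.3]
finger_gap: 0.021
```

```bash
python3 sh.py
```

```text
t 18.4 nose x 26.856466628666396 y -41.867050022052396 z 2.2340100698389165 F feed/left/up -5.7584738423793675 0.14543280500720301 0.3307235664791133 turn mrad [-1.41  1.5   7.69]
```

>>> drive_tool(steps=[[[-0.001, 0.001, 0.003, -0.0007, 0.0003, 0, 0], [0, 0, 0.002, -0.0008, 0.0003, 0, 0], [0, 0, 0.002, -0.0008, 0.0002, 0, 0], [0, 0, 0.001, -0.0008, 0, 0, 0], [0, 0, 0.001, -0.0008, 0, 0, 0]]])

```text
clock: 18.9
tcp_pos: [0.5423, -0.0966, 0.1144]
tcp_rot: [0.515, -0.484, 0.487, -0.513]
force: [-1.1, -5.4, -1.1]
finger_gap: 0.0208
```

```bash
python3 sh.py
```

```text
t 18.9 nose x 26.888365115696814 y -42.03534865077315 z 2.140643330354706 F feed/left/up -5.372312652970132 1.3465672505094852 -1.0745989321521086 turn mrad [-1.04  2.35  5.72]
```

>>> drive_tool(steps=[[[-0.001, 0.002, 0.003, -0.0012, 0.0003, 0, 0], [0, 0, 0.002, -0.0013, 0.0003, 0, 0], [0, 0, 0.002, -0.0013, 0.0003, 0, 0], [0, 0, 0.002, -0.0013, 0.0003, 0, 0], [0, 0, 0.002, -0.0013, 0.0003, 0, 0]]])

```text
clock: 19.4
tcp_pos: [0.5427, -0.0967, 0.1143]
tcp_rot: [0.516, -0.483, 0.487, -0.513]
force: [-0.1, -7.6, 0.7]
finger_gap: 0.0208
```

```bash
python3 sh.py
```

```text
t 19.4 nose x 26.816698933250734 y -42.44737487228329 z 1.9984761882165571 F feed/left/up -7.5422754060258175 0.5419197758402986 0.7499780255621026 turn mrad [-1.25  3.73  6.48]
```

>>> drive_tool(steps=[[[-0.001, 0.002, 0.003, -0.0014, 0.0003, 0, 0], [0, 0.001, 0.002, -0.0015, 0.0003, 0, 0], [0, 0, 0.002, -0.0015, 0.0003, 0, 0], [0, 0, 0.002, -0.0015, 0.0003, 0, 0], [0, 0, 0.002, -0.0015, 0.0003, 0, 0]]])

```text
clock: 19.9
tcp_pos: [0.5428, -0.0965, 0.1146]
tcp_rot: [0.516, -0.483, 0.488, -0.513]
force: [-1.4, -7.5, 1.0]
finger_gap: 0.0209
```

```bash
python3 sh.py
```

```text
t 19.9 nose x 26.944735475207125 y -42.57226754412164 z 2.3407090110624154 F feed/left/up -7.456681440464516 1.8278525073898013 0.9859647187277785 turn mrad [-1.16  4.33  8.42]
```

Total push is about 7.5 N with roughly 3 N of drag, and the nose hasn't moved from 26.9 mm, so the blank is seated and the gauge has held. I'll withdraw straight back.

>>> drive_tool(steps=[[[0, 0, 0, 0.004, 0, 0, 0], [0, 0.003, 0.006, 0.01, 0, 0, 0], [0, 0, 0, 0.03, 0, 0, 0], [0, 0, 0, 0.04, 0, 0, 0], [0, 0, 0, 0.04, 0, 0, 0]]])

```text
clock: 20.4
tcp_pos: [0.5479, -0.2151, 0.1128]
tcp_rot: [-0.513, 0.488, -0.481, 0.517]
force: [0.9, -0.1, -1.5]
finger_gap: 0.0209
```

```bash
python3 sh.py; python3 st.py .5525 -.3 .2 93.1
```

```text
t 20.4 nose x -91.73849080831963 y -41.222165656066416 z 0.5343773997394834 F feed/left/up -0.15877887214149886 -0.9138466968578287 -1.4792355649451405 turn mrad [  2.2   6.3 -10.6]
t 20.4 p [ 0.5479 -0.2151  0.1128] yaw 93.46 tilt [-0.0106 -0.9999 -0.0022] F [ 0.9211 -0.1091 -1.4792] gap 0.0209 q [-0.451   0.4383  1.6261  0.0093  1.0842 -0.5158]
tool shift [ 0.0841 -0.0881 -0.0007] turn [ 0.0022  0.0063 -0.0106]
```

>>> drive_tool(steps=[[[0.002, 0.006, -0.01, 0, -0.035, 0, 0], [0, 0, 0, 0.02, -0.035, 0, 0], [0, 0, 0, 0.045, -0.01, 0, 0], [0, 0, 0, 0.045, 0, 0, 0], [0, 0, 0, 0.045, 0, 0, 0]]])

```text
clock: 20.9
tcp_pos: [0.5552, -0.3734, 0.1918]
tcp_rot: [-0.511, 0.49, -0.483, 0.516]
force: [0.2, 1.2, -1.1]
finger_gap: 0.0209
```

>>> drive_tool(steps=[[[0, 0.14, 0, 0, 0, 0, 0], [0, 0.14, 0, 0, 0, 0, 0], [0, 0.14, 0, 0, 0, 0, 0], [0, 0.14, 0, 0, 0, 0, 0], [0, 0.14, 0, 0, 0, 0, 0]]])

```text
clock: 21.4
tcp_pos: [0.554, -0.3818, 0.188]
tcp_rot: [-0.301, 0.645, -0.632, 0.306]
force: [0.3, -0.4, -2.0]
finger_gap: 0.0213
```

>>> drive_tool(steps=[[[0, 0.14, 0, 0, 0, 0, 0], [0, 0.14, 0, 0, 0, 0, 0], [0, 0.14, 0, 0, 0, 0, 0], [0, 0.14, 0, 0, 0, 0, 0], [0, 0.14, 0, 0, 0, 0, 0]]])

```text
clock: 21.9
tcp_pos: [0.5524, -0.3794, 0.1839]
tcp_rot: [-0.056, 0.716, -0.693, 0.055]
force: [0.2, 0.0, -0.6]
finger_gap: 0.0212
```

```bash
python3 st.py .513 -.436 .0535 2
python3 - <<'E'
from h import *
im,d,m=snap('top');cv2.imwrite('pics/t8.png',cv2.resize(im[150:250,230:390],(800,500)))
r=ctrl.outline_of('gauge','top')[0];print(r['score'],r['rect'])
w=cloud(m,d);o=np.array([.4915,.064]);f=np.array([-.0541,.9985])
for v in(195,205,210): print(v,[(u,round(float((w[v,u,:2]-o)@f)*1000),round(float(w[v,u,2])*1000)) for u in range(254,268)])
E
```

```text
t 21.9 p [ 0.5524 -0.3794  0.1839] yaw 8.97 tilt [-0.0012 -0.9995 -0.033 ] F [ 0.179   0.0328 -0.6169] gap 0.0212 q [-0.6777  0.4839  1.3388  0.0236  1.3426  0.731 ]
tool shift [0.0479 0.1286 0.054 ] turn [0.033  0.1216 0.0008]
0.56 [241.4, 182.5, 22.6, 62.5]
195 [(254, 139, 105), (255, 137, 102), (256, 134, 105), (257, 131, 104), (258, 129, 97), (259, 127, 95), (260, 125, 84), (261, 124, 67), (262, 122, 64), (263, 111, 140), (264, 108, 141), (265, 105, 139), (266, 103, 139), (267, 100, 135)]
205 [(254, 140, 108), (255, 138, 103), (256, 136, 102), (257, 133, 102), (258, 130, 102), (259, 129, 92), (260, 126, 92), (261, 125, 72), (262, 123, 67), (263, 120, 67), (264, 110, 138), (265, 107, 139), (266, 105, 137), (267, 102, 141)]
210 [(254, 142, 104), (255, 139, 103), (256, 136, 107), (257, 134, 102), (258, 131, 102), (259, 129, 99), (260, 126, 98), (261, 126, 79), (262, 124, 65), (263, 121, 66), (264, 111, 138), (265, 107, 145), (266, 105, 143), (267, 102, 142)]
```

View pics/t8.png

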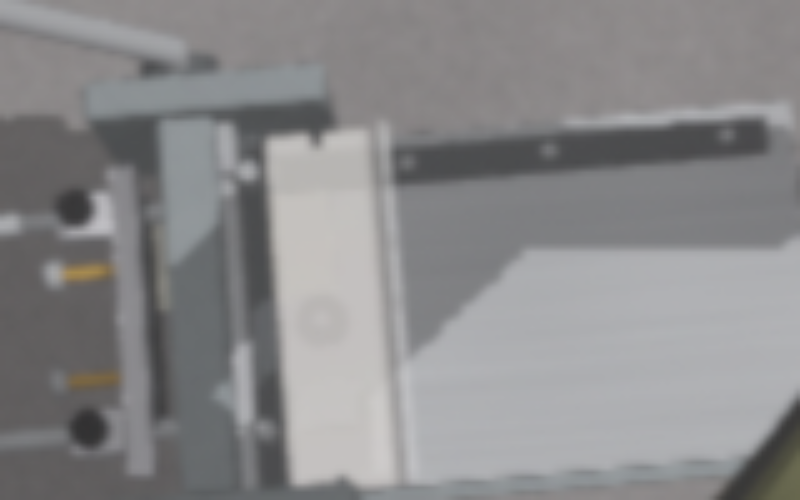

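The crop shows the bed clear and the blank gone under the guard. A white strip of it shows against the stop plate at (160,265). The gauge bar at (130,320) is unmoved from before. Now I'll lay the stick down.

>>> drive_tool(steps=[[[0.033, 0.12, 0, 0, 0, 0, 0], [0, 0, 0, 0.02, 0.03, 0.03, 0], [0, 0, 0, 0.018, 0.03, 0.028, 0], [0, 0, 0, 0, 0.02, 0, 0], [0, 0, 0, 0, 0, 0, 0]]])

```text
clock: 22.5
tcp_pos: [0.5178, -0.4397, 0.1017]
tcp_rot: [-0.019, 0.708, -0.706, 0.022]
force: [-0.5, 1.4, -1.3]
finger_gap: 0.0209
```

```bash
python3 st.py .513 -.436 .0535 2
```

```text
t 22.5 p [ 0.5178 -0.4397  0.1017] yaw 3.31 tilt [-0.0038 -1.     -0.0024] F [-0.5491  1.4349 -1.2808] gap 0.0209 q [-0.7686  0.5555  1.4324  0.0048  1.1529  0.7425]
tool shift [ 0.0048  0.0482 -0.0038] turn [ 0.0024  0.0229 -0.0037]
```

>>> drive_tool(steps=[[[0.002, 0.02, -0.004, 0.003, 0.015, -0.003, 0], [0, 0, 0, 0, 0.015, 0, 0], [0, 0, 0, 0, 0.012, 0, 0], [0, 0, 0, 0, 0, 0, 0], [0, 0, 0, 0, 0, 0, 0]]])

```text
clock: 23.0
tcp_pos: [0.517, -0.4374, 0.06]
tcp_rot: [0.015, -0.707, 0.707, -0.017]
force: [0.6, -0.1, -1.4]
finger_gap: 0.0209
```

```bash
python3 st.py .513 -.436 .0525 2
```

```text
t 23.0 p [ 0.517  -0.4374  0.06  ] yaw 2.64 tilt [-0.0032 -1.      0.0001] F [ 0.6098 -0.1083 -1.4293] gap 0.0209 q [-0.7658  0.5951  1.4782  0.0026  1.0661  0.7577]
tool shift [ 0.0039  0.0075 -0.0015] turn [-0.0001  0.0112 -0.0032]
```

>>> drive_tool(steps=[[[0, 0, -0.003, 0, 0.004, 0, 0], [0, 0, 0, 0, 0.003, 0, 0], [0, 0, 0, 0, 0.0015, 0, 0], [0, 0, 0, 0, 0.0005, 0, 0], [0, 0, 0, 0, 0, 0, 0]]])

```text
clock: 23.5
tcp_pos: [0.5189, -0.4383, 0.0529]
tcp_rot: [0.016, -0.706, 0.708, -0.018]
force: [0.3, 0.3, -1.2]
finger_gap: 0.0208
```

```bash
python3 st.py .513 -.436 .0525 2
```

```text
t 23.5 p [ 0.5189 -0.4383  0.0529] yaw 2.74 tilt [-0.0034 -1.      0.0034] F [ 0.277   0.3172 -1.1853] gap 0.0208 q [-0.7636  0.6042  1.4812  0.0001  1.0514  0.7593]
tool shift [ 0.0058  0.0004 -0.0026] turn [-0.0034  0.0129 -0.0034]
```

>>> drive_tool(steps=[[[-0.003, 0, -0.003, 0, 0.001, 0, 0], [0, 0, 0, 0, 0.0005, 0, 0], [0, 0, 0, 0, 0, 0, 1], [0, 0, 0, 0, 0, 0, 1], [0, 0, 0, 0, 0, 0, 1]]])

```text
clock: 24.0
tcp_pos: [0.5197, -0.4392, 0.0529]
tcp_rot: [0.016, -0.706, 0.708, -0.018]
force: [-1.1, -0.2, 0.6]
finger_gap: 0.0636
```

>>> drive_tool(steps=[[[0, 0, 0, 0, 0, 0, 1], [0, 0, 0, 0, 0, 0, 1], [0, 0, 0, 0, 0, 0, 1], [0, 0, 0, 0, -0.02, 0, 1], [0, 0, 0, 0, -0.03, 0, 1]]])

```text
clock: 24.5
tcp_pos: [0.517, -0.4366, 0.0989]
tcp_rot: [-0.018, 0.709, -0.705, 0.015]
force: [0.6, 0.1, 0.1]
finger_gap: 0.0854
```

>>> drive_tool(steps=[[[0, 0, 0, 0, -0.04, 0, 1], [0, 0, 0, 0, -0.045, 0, 1], [0, 0, 0, 0.045, -0.01, 0.02, 1], [0, 0, 0, 0.045, 0, 0.03, 1], [0, 0, 0, 0.045, 0, 0.03, 1]]])

```text
clock: 25.0
tcp_pos: [0.3955, -0.5213, 0.2025]
tcp_rot: [0.02, -0.706, 0.707, -0.022]
force: [-0.0, -0.6, -0.3]
finger_gap: 0.0859
```

>>> drive_tool(steps=[[[0, 0, 0, 0.045, 0, 0.02, 1], [0, 0, 0, 0.045, 0, 0.02, 1], [0, 0, 0, 0.04, 0, 0.01, 1], [0, 0, 0, 0.02, 0, 0, 1], [0, 0, 0, 0, 0, 0, 1]]])

```text
clock: 25.5
tcp_pos: [0.2379, -0.5864, 0.2034]
tcp_rot: [0.018, -0.704, 0.71, -0.02]
force: [0.2, -1.0, 0.0]
finger_gap: 0.0851
```

```bash
python3 st.py .16 -.55 .23 2
python3 - <<'E'
from h import *
im,d,m=snap('top');i2,d2,m2=snap('side')
a=cv2.resize(im[110:270,180:520],(800,376));b=cv2.resize(i2[110:260,190:470],(400,214))
c=np.zeros((590,800,3),np.uint8);c[:376]=a;c[376:,:400]=b;c[376:,400:]=cv2.resize(i2[180:240,250:340],(400,214));cv2.imwrite('pics/end.png',c)
E
```

```text
t 25.5 p [ 0.2379 -0.5864  0.2034] yaw 3.05 tilt [-0.0027 -1.      0.0077] F [ 0.2131 -1.0126  0.0095] gap 0.0851 q [-1.2525  0.4033  1.4266  0.0006  1.3037  0.2649]
tool shift [ 0.0758 -0.0271 -0.0403] turn [-0.0076  0.0183 -0.0028]
```

View pics/end.png

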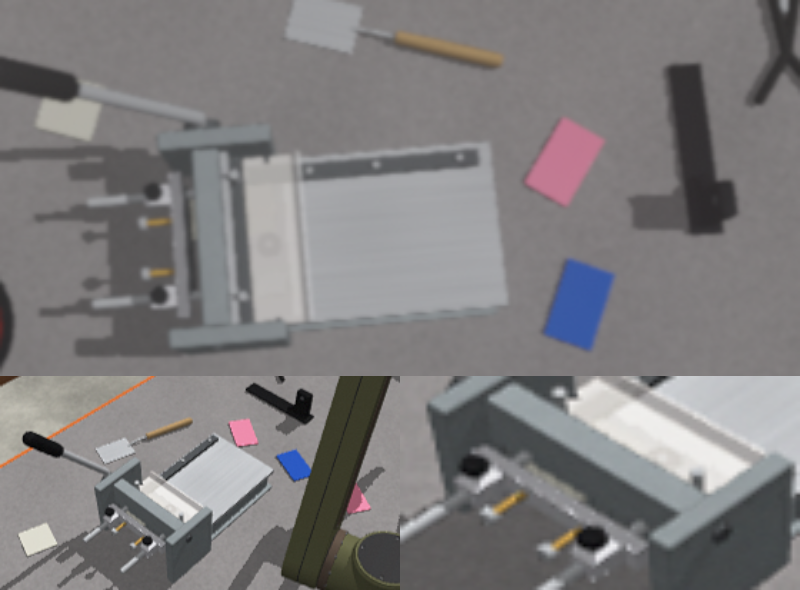

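The final picture shows the stick on its sole on the bench at (700,150). The look-alikes and tools are in place, the gauge is unmoved, and the blank's front end shows at the stop plate in the lower right inset at (545,478).

```bash
python3 -c "
from cell import ctrl
print(ctrl.close_job())"
```

```text
the job is handed in; nothing more can be done
None
```

The blank is seated in the shear against the stop plate and along the fence, and the push stick is back on the bench. I handed the job in after about 25.5 s of robot time; it gives no verdict.

- **Squaring:** I pressed the blank's long edge flat against the fence with the stick's side, at about 4 N, while it was still in front of the guard. The pictures showed it flush before and as it went under.
- **Feeding:** I pushed it endwise with the stick's nose. The roller's bump and about 2–4 N of drag were felt.
- **Seating:** The blank stopped with its rear end about 26.6–26.9 mm past the mouth, at the far end of the 5–27 mm range. I raised the push to about 7.5 N in all. Less the drag, that makes the seat force roughly 4–5 N. Force readings vary by about 1 N, so this is near the low end of the 4–7 N asked for.
- **Gauge:** The nose position held steady under the push, and the gauge bar sits at the same place in the later pictures.
- **After withdrawing:** The blank's front end still shows at the stop plate. The rest is hidden under the guard, so its line along the fence there was not seen directly. In the last picture the stick lies on its sole within a few mm of where it started. The look-alikes, scraper and offcut look untouched; the spool is almost out of that picture.

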